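# Pepper grinder out of the sliding-lid spice box

## Robot

A 6-joint arm with a two-finger parallel gripper is mounted at the origin on a cart in front of the work surface, level with it; the furniture and walls round the work are solid. World frame = base frame: x ahead of the robot, y to its left, z up, the work surface at z = 0. Lengths are in m, angles in rad, forces in N, time in s.
With the tool pointing down it reaches from about 0.325 to 0.875 m from the base axis. Payload 4.4 kg.
Tool frame: the origin (TCP) lies on the centre line of the jaws, within the pads' length; the fingertips stand 8 mm ahead of it and the grasp point (between the pads) lies 11 mm behind it; z points along the fingers, x is the direction in which the jaws open and shut, and the axes are right-handed (so a half turn about z gives the same grasp; the last joint's range is limited). The gripper opens to 85 mm and grips with 20 to 120 N. Pads are 22 mm wide; open, the fingers measure 114 mm over their backs; the gripper's body (76 mm by 85 mm) begins 54 mm behind the grasp point. The pads swing forward as they close: fully open they stand 13 mm farther back than shut.
Start: joints at [1.157, 0.207, 1.542, -0, 1.393, -0.15], TCP at [0.15, 0.555, 0.239] pointing down, gripper open.
Joint ranges: [-2.73, 2.73], [-0.86, 2.22], [0.23, 2.46], [-1.11, 4.25], [0.08, 2.63], [-2.82, 2.82]. Speed limits (rad/s): [2.79, 2.79, 3.14, 3.14, 3.14, 3.14].

## Interface

Orientations are given as a 3x3 rotation matrix whose columns are the frame's x, y, z axes.
In Python, from workcell import monitor, optics, r gives the robot as it stands. The module is installed in compiled form; this text tells all that it offers.
- The arm moves only by the tool send_rows, never from a script. Its argument "increments" is text: rows parted by semicolons, each of 7 numbers parted by spaces: the shift along the tool's x, y, z in cm, then the turn, a rotation vector about the tool's x, y, z in rad, then the finger opening in cm, from 0 to 8.54. In form: tx ty tz wx wy wz gripper; .... A call has exactly 10 rows; each row shifts and turns the commanded pose from where the row before left it, along the tool's axes as they then stand; what a row does not reach is not made up. A row lasts 1/10 s, in which the tool goes at most 50 mm and 8.59 degrees, less where a joint would pass 70% of its speed; a pose out of reach is approached as far as the arm can. A call with a gripper value outside its range is refused whole. The fingers move at their own pace and stop on an object; the grip force is fixed at half the most. Time passes only in rows, so rows that do not move let the fingers close, or fill a call up. It gives the time, the measured TCP pose, the force and the opening at its end, in the units of the state.
- monitor.state(): the state, without advancing time (a new reading comes with each control period).
- optics.camera(name): name is "scene" or "side" or "wrist"; returns (picture, depth): 384x512x3 uint8, blue, green, red; 384x512 float32, m along the optical axis (not along the pixel's ray), 0 where there is no reading.
- optics.camera_model(name): a dict with "fx", "fy", "cx", "cy" (pixels), "origin" and "orientation" of the camera in the world. Camera axes: x right, y up, looking along -z (the intrinsics and any distortion apply to the point x, -y, -z); pixel columns grow to the right and rows downward; lengths in m; the calibration is good to about 2 mm. A picture is of the moment at which its call begins: read the wrist's pose just before it. camera_model takes no time and is no camera call; for the wrist camera it gives the pose at the moment of the call.
- r.hand_in(): hands the job in, once; it reports no verdict.
The state is a dict: "clock": time; "joint_pos": joint angles; "joint_vel": joint speeds; "tau": joint torques, N m; "tool_pos": TCP position; "tcp_rot": TCP orientation; "force": force on the tool from outside, world axes, zero at the start; "torque": the same for the moment, N m; "width": finger opening in m.
Only numpy, scipy, OpenCV 4.12 (cv2) and the standard library are available. Lean on these libraries where they do the work, as an engineer would, in place of code of your own. Each camera call takes 0.05 s, during which the arm holds its last target.

## Task

Slide the lid of the wooden spice box out along its grooves until it comes free and lay it flat, pull upwards, on the middle of the cork mat. Then lift the pepper grinder out of the box and stand it upright on the dark wooden tray, in the free space in front of the salt bowl. Drop nothing, leave the spice jar in the box, and do not shift or knock over anything else.

Things in the scene. Friction and masses are not known exactly. Their poses are not given: they have to be found in the camera images.
- spice_box: Fixed wooden box, 150 (its x) x 140 (its y) x 144 mm high; origin: centre of its underside, z up. Two compartments along x, each 60 x 110 mm, inner floor at z = 12 mm, divider top 92 mm. Side walls 15 mm thick, inner faces at y = +-55 mm, with grooves for the lid (floor at z = 128 mm, 9 mm high, 7 mm lips above). The lid comes out towards the box's -x (end wall 126 mm high); the +x end is closed.
- box_lid: Loose sliding lid: pale panel 136 (its x) x 122 (its y) x 6 mm, 160 g. Origin: centre of its underside; z up, x as the box's. Play in the grooves: 2 mm to each side, 3 mm in height. Shut, its origin is at x = -7 mm in the box; it starts up to 25 mm farther open. The grooves hold it down until its origin is 143 mm from the box's centre along -x; lift it only beyond that.
- lid_pull (a point): Centre of the dark wooden bar across the middle of the lid, 21 mm above the lid's underside. The bar is 12 mm thick along the lid's x, 60 mm long along its y and 30 mm tall (15 mm above and below this point, where it meets the panel). Axes as the lid's.
- pepper_grinder: The pepper grinder, loose: upright, glass body 43 mm across, black cap 39 mm across from 78 to 112 mm above its foot, 112 mm tall in all, about 160 g. Origin: centre of its foot; z up. It stands in one of the box's two compartments, its foot on the inner floor.
- grinder_center (a point): Centre of the pepper grinder, 56 mm above its foot. z up.
- spice_jar_center (a point): Centre of the reddish spice jar with a cork-coloured top (40 mm across, 100 mm tall) that stands in the other compartment and stays there. z up.
- tray: Dark wooden tray 200 (its x) x 128 (its y) mm, fixed, floor 6 mm thick, rim 6 mm wide and 14 mm high. Origin: centre of its underside; z up. The salt bowl stands in its +x half; the free space for the grinder is centred at x = -58 mm, y = 0.
- salt_bowl: Round stoneware salt bowl, 110 mm across, 51 mm high, loose, standing on the tray 36 mm to +x of its centre. Origin: centre of its foot.
- cork_mat: Cork mat 130 (its x) x 150 (its y) x 5 mm, lying fixed on the worktop near the front. Origin: centre of its underside; z up.
- oil_bottle_clear: Clear glass bottle with a black cap, 42 mm across, 170 mm tall, loose, standing beside the mat or beyond the small jar. Origin: centre of its foot.
- jar_small: Low glass clip-top jar with a red seal, 94 x 90 x 69 mm high, loose, standing beside the mat or beyond the bottle. Origin: centre of its foot.

How it is judged:
On the way, in this order (a step that is already met when the one before it is completed fails the run):
1. the lid has been slid along its grooves to the open end (its pull more than 130 mm from the box's centre along -x, still level with the grooves) (x of lid_pull in the frame of spice_box below -0.13 m and y of lid_pull in the frame of spice_box between -0.02 and 0.02 m and z of lid_pull in the frame of spice_box between 0.135 and 0.163 m and angle between lid_pull's own z axis and vertical below 0.15 rad), for 0.04 s.
2. the lid lies flat on the cork mat, let go (x of lid_pull in the frame of cork_mat between -0.035 and 0.035 m and y of lid_pull in the frame of cork_mat between -0.035 and 0.035 m and z of lid_pull in the frame of cork_mat between 0.02 and 0.032 m and angle between lid_pull's own z axis and vertical below 0.06 rad and contact force between the fingers and box_lid below 0.1 N), for 0.2 s.
3. the pepper grinder has been lifted out above the box's rim (z of grinder_center in the frame of spice_box above 0.2 m), for 0.05 s.
At the end, for the whole second after the job is handed in: Lid flat on the cork mat, pull upwards, within 35 mm of the mat's centre in its x and y; grinder upright and still on the tray floor, 30 to 85 mm from the tray's centre towards -x and within 45 mm of its centre line; spice jar still standing in the box (x of lid_pull in the frame of cork_mat between -0.035 and 0.035 m and y of lid_pull in the frame of cork_mat between -0.035 and 0.035 m and z of lid_pull in the frame of cork_mat between 0.02 and 0.032 m and angle between lid_pull's own z axis and vertical below 0.06 rad and x of grinder_center in the frame of tray between -0.085 and -0.03 m and y of grinder_center in the frame of tray between -0.045 and 0.045 m and z of grinder_center in the frame of tray between 0.056 and 0.068 m and angle between grinder_center's own z axis and vertical below 0.08 rad and linear speed of each of pepper_grinder, box_lid below 0.02 m/s and z of spice_jar_center in the frame of spice_box between 0.05 and 0.075 m and horizontal distance between spice_jar_center and spice_box below 0.08 m); the robot touches nothing.
It fails at once if the grinder or the lid is dropped (moves faster than 0.5 m/s with no finger on it: a fall of over about 13 mm) ((linear speed of pepper_grinder above 0.5 m/s and contact force between the fingers and pepper_grinder below 0.05 N) or (linear speed of box_lid above 0.5 m/s and contact force between the fingers and box_lid below 0.05 N)).
It fails at once if the spice jar, salt bowl, the clear bottle or the small jar is shifted by more than 30 mm or tipped (distance of any of spice_jar_center, salt_bowl, oil_bottle_clear, jar_small from where it was at the start of the episode above 0.03 m or angle between any of spice_jar_center, salt_bowl, oil_bottle_clear, jar_small's own z axis and vertical above 0.5 rad).
It also fails if it takes over 61 s, if anything falls off the work surface, if the arm or the gripper's body presses on something with over 40 N, if the wrist force passes 120 N, or if a joint passes its speed limit or range.

## Working session

There is one attempt and no reset: what is moved stays moved. The work goes in short steps, Python scripts to look and compute and a tool call to move; the robot and the scene stay as the last step left them, time stands still between calls to the robot, and variables do not carry over. Pictures are saved under pics/ and viewed, and the job is handed in when it is done.

Besides the shell and the picture viewer there is one more tool, called after "Request:" as name(argument=value, ...) on one line, values as JSON. send_rows: Moves the arm, as the interface text tells. Its arguments: {"type":"object","properties":{"increments":{"type":"string"}},"required":["increments"]}

```bash
mkdir -p pics
python3 - <<'E'
from workcell import monitor, optics, r
import cv2,numpy as np
s=monitor.state(); print(s)
for n in ["scene","side","wrist"]:
    m=optics.camera_model(n); print(n,m)
    p,d=optics.camera(n); cv2.imwrite(f"pics/{n}0.png",p); np.savez(f"pics/{n}0.npz",p=p,d=d,**{k:np.array(v) for k,v in m.items()})
    print((d>0).mean())
E
```

```text
{'clock': 0.0, 'joint_pos': array([ 1.15650456e+00,  2.07439638e-01,  1.54299175e+00, -4.79490521e-06,
        1.39352371e+00, -1.50504303e-01]), 'joint_vel': array([ 0.0003196 ,  0.00279381, -0.0010115 , -0.00058141, -0.00129227,
       -0.00024225]), 'tau': array([-8.71407265e-04, -3.83020556e+01, -2.91597337e+01, -3.17277354e-04,
        1.04308542e-02, -1.07734928e-05]), 'tool_pos': array([0.1496287 , 0.55439945, 0.23809669]), 'tcp_rot': array([[ 2.60736941e-01,  9.65409422e-01, -9.46664230e-04],
       [ 9.65407058e-01, -2.60738426e-01, -2.16449058e-03],
       [-2.33645134e-03, -3.49553676e-04, -9.99997209e-01]]), 'force': array([-0.68173777, -0.49591104, -0.15555711]), 'torque': array([-0.00689744, -0.02948651,  0.05199946]), 'width': 0.08523792184298527}
scene {'fx': 388.2858811867938, 'fy': 388.2858811867938, 'cx': 251.87539956724615, 'cy': 184.66747256940107, 'origin': array([ 0.14210228, -0.28030052,  0.80299447]), 'orientation': array([[ 0.51104808,  0.69507616, -0.50566687],
       [-0.85942431,  0.42334197, -0.28665559],
       [ 0.01482255,  0.58107719,  0.81371346]])}
0.9962158203125
side {'fx': 485.1214243290229, 'fy': 485.1214243290229, 'cx': 255.36742081382633, 'cy': 192.51217983698214, 'origin': array([0.45463045, 0.93452924, 0.68676898]), 'orientation': array([[-0.99507627,  0.03443171, -0.09293909],
       [-0.09747591, -0.50967005,  0.85483033],
       [-0.017935  ,  0.8596807 ,  0.51051683]])}
0.8026631673177084
wrist {'fx': 319.24171155645604, 'fy': 319.24171155645604, 'cx': 256.7494975989442, 'cy': 191.83705326065285, 'origin': array([0.07525216, 0.57430073, 0.37279051]), 'orientation': array([[ 0.2601388 , -0.91929691, -0.29533201],
       [ 0.96556682,  0.24674641,  0.08244341],
       [-0.00291786, -0.30660952,  0.95183091]])}
0.9960123697916666
```

View pics/scene0.png

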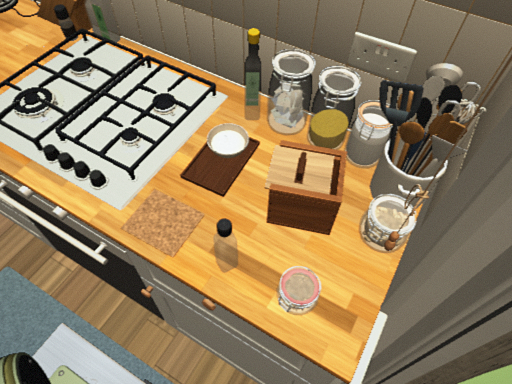

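View pics/side0.png

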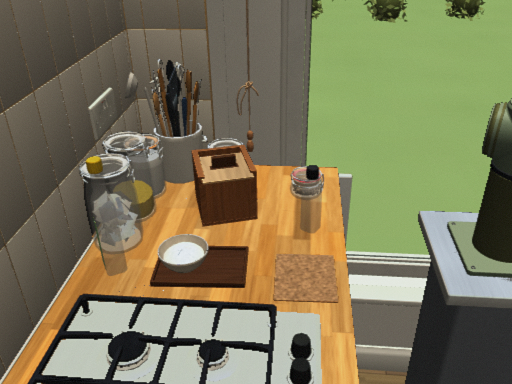

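View pics/wrist0.png

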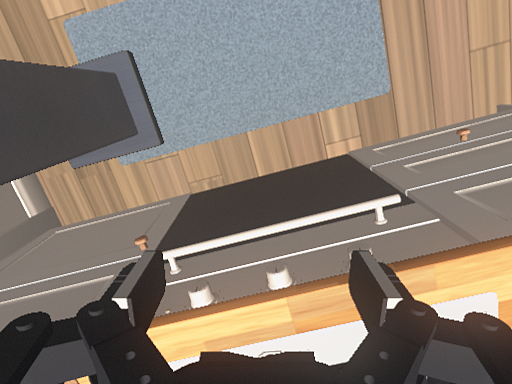

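```bash
cat > h.py <<'E'
import numpy as np,cv2
def load(f):
    z=np.load(f); return {k:z[k] for k in z.files}
def cloud(D):
    d=D['d'];h,w=d.shape
    u,v=np.meshgrid(np.arange(w),np.arange(h))
    P=np.stack([(u-D['cx'])/D['fx']*d,-(v-D['cy'])/D['fy']*d,-d],-1)
    P=P@D['orientation'].T+D['origin']; P[d<=0]=np.nan
    return P
def ray(D,px,z):
    px=np.atleast_2d(px).astype(float)
    r=np.stack([(px[:,0]-D['cx'])/D['fx'],-(px[:,1]-D['cy'])/D['fy'],-np.ones(len(px))],-1)@D['orientation'].T
    t=(z-D['origin'][2])/r[:,2]; return D['origin']+r*t[:,None]
def proj(D,P):
    q=(np.atleast_2d(P)-D['origin'])@D['orientation']
    return np.stack([D['cx']-D['fx']*q[:,0]/q[:,2],D['cy']+D['fy']*q[:,1]/q[:,2]],-1)
E
python3 - <<'E'
from h import *
for n in ["scene","side"]:
    D=load(f"pics/{n}0.npz");P=cloud(D);hsv=cv2.cvtColor(D['p'],cv2.COLOR_BGR2HSV)
    pts={'scene':[(160,220),(215,170),(228,140),(225,228),(228,258),(300,290),(320,165),(305,150),(290,165),(270,182),(300,210),(240,188),(230,265),(150,250)],
     'side':[(305,277),(230,265),(183,250),(225,160),(225,172),(225,200),(204,153),(245,150),(312,172),(309,186),(310,215),(225,155)]}[n]
    for p in pts: print(n,p,P[p[1],p[0]].round(3),hsv[p[1],p[0]])
D=load("pics/scene0.npz");c=cv2.resize(D['p'][110:310,110:400],None,fx=2.7,fy=2.7,interpolation=cv2.INTER_CUBIC);cv2.imwrite("pics/sc_zoom.png",c)
D=load("pics/side0.npz");c=cv2.resize(D['p'][130:320,130:350],None,fx=3,fy=3,interpolation=cv2.INTER_CUBIC);cv2.imwrite("pics/si_zoom.png",c)
E
```

```text
scene (160, 220) [0.436 0.133 0.007] [ 16 136 201]
scene (215, 170) [0.629 0.107 0.004] [ 12 172  92]
scene (228, 140) [0.697 0.108 0.055] [ 80   3 246]
scene (225, 228) [ 0.424 -0.066  0.171] [68 19 53]
scene (228, 258) [ 0.416 -0.073  0.066] [ 15 142 142]
scene (300, 290) [ 0.43  -0.231  0.069] [ 18  67 201]
scene (320, 165) [ 0.681 -0.146  0.135] [ 21 101 241]
scene (305, 150) [ 0.698 -0.1    0.14 ] [ 13 156 121]
scene (290, 165) [ 0.646 -0.089  0.135] [ 19 105 236]
scene (270, 182) [ 0.585 -0.073  0.132] [ 17 119 206]
scene (300, 210) [ 0.583 -0.152  0.087] [ 13 184  79]
scene (240, 188) [ 0.617  0.023 -0.   ] [ 17 179 231]
scene (230, 265) [ 0.418 -0.075  0.027] [ 16 148 172]
scene (150, 250) [ 0.366  0.107 -0.002] [ 18 162 230]
side (305, 277) [0.439 0.133 0.003] [ 15 130 185]
side (230, 265) [0.604 0.111 0.007] [ 12 163  69]
side (183, 250) [0.701 0.125 0.054] [101  12 233]
side (225, 160) [ 0.641 -0.109  0.153] [  9 142  36]
side (225, 172) [ 0.638 -0.084  0.133] [ 17 112 193]
side (225, 200) [ 0.637 -0.057  0.07 ] [ 11 186  67]
side (204, 153) [ 0.708 -0.18   0.135] [ 13 198  58]
side (245, 150) [ 0.601 -0.183  0.145] [ 12 165 153]
side (312, 172) [ 0.431 -0.044  0.162] [150  55  14]
side (309, 186) [ 0.436 -0.041  0.127] [ 17  59 117]
side (310, 215) [ 0.431 -0.033  0.052] [ 16 141 137]
side (225, 155) [ 0.641 -0.113  0.164] [ 13 170  81]
```

View pics/sc_zoom.png

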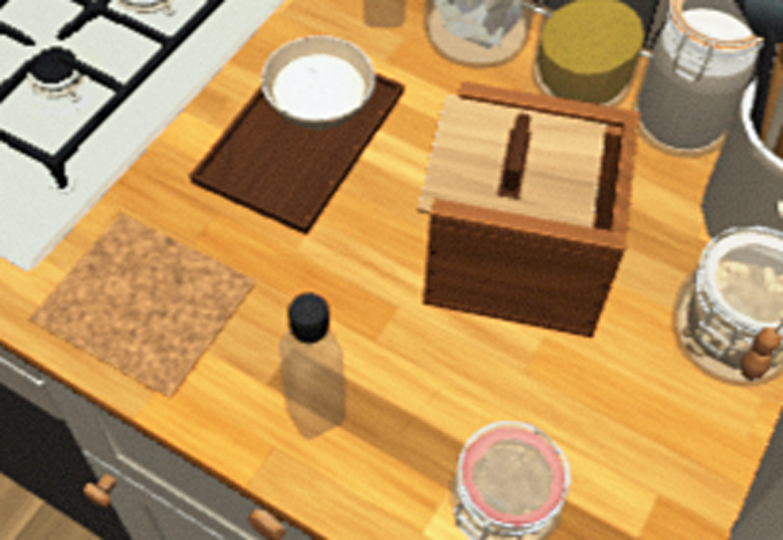

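View pics/si_zoom.png

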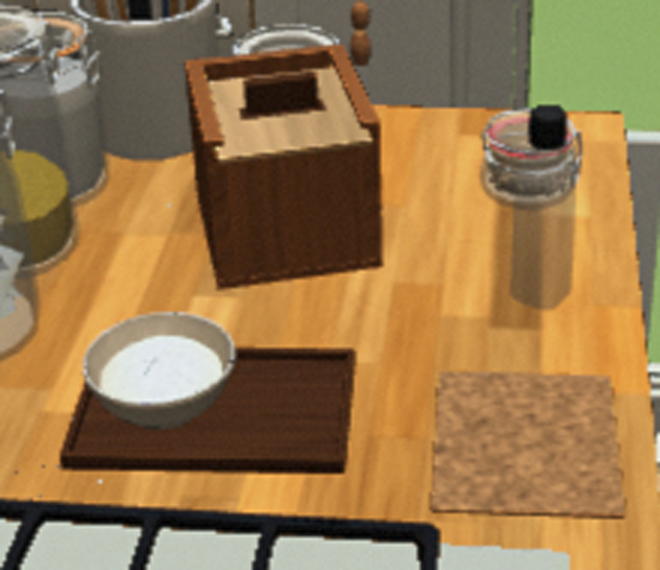

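Run:
```python
from h import *
def rect(xy):
    (c,(w,h),a)=cv2.minAreaRect((xy*1000).astype(np.float32)); return np.round(c,1),round(w,1),round(h,1),round(a,1)
for n in ["scene","side"]:
    D=load(f"pics/{n}0.npz");P=cloud(D);H=cv2.cvtColor(D['p'],cv2.COLOR_BGR2HSV)
    x,y,z=P[...,0],P[...,1],P[...,2]
    h,s,v=[H[...,i] for i in range(3)]
    def big(m):
        k,l,st,_=cv2.connectedComponentsWithStats(m.astype(np.uint8)); i=1+st[1:,4].argmax(); return l==i
    mat=big((x>.34)&(x<.53)&(y>.03)&(y<.25)&(abs(z)<.02)&(s<155)&(v>90)&(v<222)&(h<20))
    vv,uu=np.nonzero(mat); R=ray(D,np.c_[uu,vv],.005); print(n,'mat',rect(R[:,:2]),mat.sum())
    tr=big((x>.5)&(x<.82)&(y>0.0)&(y<.22)&(z<.03)&(z>-.01)&(v<130)&(h<16))
    vv,uu=np.nonzero(tr); R=ray(D,np.c_[uu,vv],.010); print(n,'tray',rect(R[:,:2]),tr.sum())
    rim=(x>.5)&(x<.8)&(y>-.3)&(y<0)&(z>.139)&(z<.149)&(h<17)&(s>125)
    print(n,'rim',rect(P[rim][:,:2]),rim.sum(),np.median(z[rim]))
    lid=(x>.5)&(x<.8)&(y>-.3)&(y<0)&(z>.127)&(z<.141)&(s<135)&(v>160)
    lid=big(lid); print(n,'lid',rect(P[lid][:,:2]),lid.sum(),np.median(z[lid]))
    bar=(x>.55)&(x<.75)&(y>-.2)&(y<-.03)&(z>.157)&(z<.19)
    print(n,'bar',rect(P[bar][:,:2]),bar.sum(),np.median(z[bar]))
    bo=(z>.03)&(x>.64)&(x<.82)&(y>0.04)&(y<.2)&(s<70)&(z<.06)
    print(n,'bowl',rect(P[bo][:,:2]),np.nanmax(z[bo]))
    b=(z>.145)&(z<.2)&(x>.38)&(x<.48)&(y>-.12)&(y<.02); print(n,'cap',rect(P[b][:,:2]),np.nanmax(z[b]))
    b=(z>.02)&(z<.1)&(x>.35)&(x<.53)&(y>-.32)&(y<-.15); print(n,'jar',rect(P[b][:,:2]),np.nanmax(z[b]))
    # tall things near box
    for k,mm in {'behind box':(x>.72)&(x<.85)&(y>-.3)&(y<.25)&(z>.06)}.items(): print(k,np.nanmin(x[mm]),np.nanmax(z[mm]))
    cv2.imwrite(f"pics/m_{n}.png",np.where((mat|tr|rim|lid|bar)[...,None],np.array([0,0,255],np.uint8),D['p']))
```

```text
scene mat (array([438.9, 127.1]), 128.6, 148.8, 1.8) 2845
scene tray (array([665.2, 111.8]), 202.6, 129.8, 3.2) 2048
scene rim (array([ 675.8, -192. ]), 151.2, 290.4, 22.9) 1191 0.14410326269563078
scene lid (array([ 645.7, -115.3]), 123.9, 137.9, 18.8) 2144 0.1343853245721527
scene bar (array([ 644.1, -114.3]), 58.6, 11.8, 18.3) 131 0.16373390316008518
scene bowl (array([702.7, 113.5]), 108.7, 106.6, 34.3) 0.05903203209045693
scene cap (array([429.6, -57.3]), 28.8, 26.1, 84.6) 0.1734340866495463
scene jar (array([ 439.2, -224.4]), 85.0, 85.1, 27.7) 0.07325958808045496
behind box 0.7200153679197165 0.33599094765004034
side mat (array([439.8, 129.5]), 128.3, 152.5, 1.7) 2781
side tray (array([667.3, 120. ]), 202.0, 139.7, 4.2) 2730
side rim (array([ 668.5, -181.5]), 139.4, 265.2, 18.1) 568 0.1434618962141182
side lid (array([ 645.7, -111. ]), 120.2, 138.5, 18.1) 780 0.13380581414012876
side bar (array([ 645.9, -111.6]), 59.3, 18.6, 16.5) 106 0.16172766274809325
side bowl (array([703.9, 118.6]), 108.0, 109.3, 36.1) 0.05838192096996453
side cap (array([430.4, -52.1]), 25.9, 28.8, 83.3) 0.17249532049505
side jar (array([ 441.9, -213.1]), 76.3, 87.2, 71.6) 0.07162597204739729
behind box 0.7202290266507532 0.33486773248605944
```

View pics/m_scene.png

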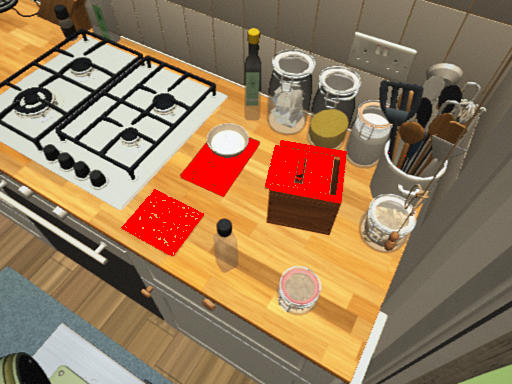

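View pics/m_side.png

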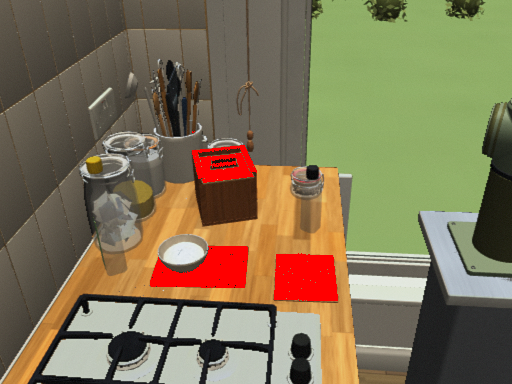

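Run:
```python
from h import *
ux=np.array([.3145,-.949]);uy=np.array([.949,.3145]);c0=np.array([.6457,-.113])
allP=[]
for n in ["scene","side"]:
    D=load(f"pics/{n}0.npz");P=cloud(D);H=cv2.cvtColor(D['p'],cv2.COLOR_BGR2HSV)
    q=P[...,:2]-c0; a=q@ux;b=q@uy;z=P[...,2]
    h,s,v=[H[...,i] for i in range(3)]
    rim=(abs(b)<.08)&(a>-.12)&(a<.12)&(z>.140)&(z<.148)&(h<17)
    for nm,m in (('rim',rim),):
        print(n,nm,'a',np.percentile(a[m],[0,1,99,100]).round(4),'b',np.percentile(b[m],[0,1,99,100]).round(4),cv2.minAreaRect((P[m][:,:2]*1000).astype(np.float32)))
    fw=(abs(b)<.06)&(a<-.04)&(a>-.1)&(z>.02)&(z<.11)
    if fw.sum(): print('end wall a',np.median(a[fw]),fw.sum(),np.polyfit(b[fw],a[fw],1))
    lid=(abs(b)<.06)&(z>.13)&(z<.139)&(a<0)&(v>150); print('lid edge',np.percentile(a[lid],[0,1,2]))
    ok=(z>.16)&np.isfinite(z)&(P[...,0]>.4)&(P[...,0]<.9)&(abs(P[...,1])<.3)
    allP.append(P[ok])
A=np.vstack(allP)
for x0 in np.arange(.4,.9,.05):
  print(round(x0,2),[ (round(float(A[(A[:,0]>=x0)&(A[:,0]<x0+.05)&(A[:,1]>=y0)&(A[:,1]<y0+.05),2].max(initial=0)),2)) for y0 in np.arange(-.3,.3,.05)])
```

```text
scene rim a [-0.0558 -0.0534  0.0938  0.0948] b [-0.0738 -0.0714  0.069   0.0715] ((650.8468627929688, -131.91583251953125), (145.3175811767578, 150.23529052734375), 18.066076278686523)
lid edge [-0.06684684 -0.06633172 -0.06579372]
side rim a [-0.0604 -0.0577  0.0922  0.0939] b [-0.0703 -0.0692  0.0695  0.0702] ((650.872802734375, -129.00485229492188), (140.44239807128906, 154.25938415527344), 18.214513778686523)
end wall a -0.056502055027359666 1522 [ 0.00636444 -0.05655994]
lid edge [-0.07109748 -0.06874655 -0.0681639 ]
0.4 [0.0, 0.0, 0.0, 0.0, 0.17, 0.17, 0.0, 0.0, 0.0, 0.0, 0.0, 0.0]
0.45 [0.0, 0.0, 0.0, 0.0, 0.0, 0.0, 0.0, 0.0, 0.0, 0.0, 0.0, 0.0]
0.5 [0.0, 0.0, 0.0, 0.0, 0.0, 0.0, 0.0, 0.0, 0.0, 0.0, 0.0, 0.0]
0.55 [0.0, 0.0, 0.0, 0.0, 0.0, 0.0, 0.0, 0.0, 0.0, 0.0, 0.0, 0.0]
0.6 [0.0, 0.0, 0.0, 0.17, 0.0, 0.0, 0.0, 0.0, 0.0, 0.0, 0.0, 0.0]
0.65 [0.0, 0.0, 0.0, 0.17, 0.16, 0.0, 0.0, 0.0, 0.0, 0.0, 0.0, 0.0]
0.7 [0.29, 0.0, 0.0, 0.0, 0.0, 0.0, 0.0, 0.0, 0.0, 0.0, 0.0, 0.0]
0.75 [0.34, 0.33, 0.32, 0.0, 0.0, 0.0, 0.0, 0.0, 0.0, 0.0, 0.0, 0.0]
0.8 [0.32, 0.27, 0.17, 0.22, 0.22, 0.21, 0.22, 0.22, 0.27, 0.2, 0.0, 0.0]
0.85 [0.32, 0.17, 0.17, 0.22, 0.22, 0.22, 0.22, 0.22, 0.27, 0.26, 0.0, 0.0]
```

```bash
cat > plan.py <<'E'
import sys,numpy as np
from workcell import monitor
# usage: plan.py x y z yawdeg g [nrows]
a=list(map(float,sys.argv[1:6])); s=monitor.state(); p=np.array(s['tool_pos']);R=np.array(s['tcp_rot'])
yaw=np.arctan2(R[1,0],R[0,0]); tgt=np.array(a[:3]); d=tgt-p; dy=(np.radians(a[3])-yaw+np.pi)%(2*np.pi)-np.pi
n=int(sys.argv[6]) if len(sys.argv)>6 else 10
print('dist',np.linalg.norm(d).round(4),'dyaw',np.degrees(dy).round(1),'per row mm',1000*np.linalg.norm(d)/n,'f',s['force'].round(1))
rows=[]
for i in range(n):
    y=yaw+dy*i/n; Rd=np.array([[np.cos(y),np.sin(y),0],[np.sin(y),-np.cos(y),0],[0,0,-1]])
    t=Rd.T@(d/n)*100
    rows.append("%.2f %.2f %.2f 0 0 %.3f %g"%(*t,-dy/n,a[4]))
print(';\n'.join(rows))
E
python3 plan.py 0.645 -0.113 0.24 108.2 5 20
```

```text
dist 0.8312 dyaw 33.3 per row mm 41.56211002739748 f [-0.4 -0.2  0.1]
-2.58 3.26 -0.01 0 0 -0.029 5;
-2.67 3.18 -0.01 0 0 -0.029 5;
-2.76 3.11 -0.01 0 0 -0.029 5;
-2.85 3.02 -0.01 0 0 -0.029 5;
-2.94 2.94 -0.01 0 0 -0.029 5;
-3.02 2.85 -0.01 0 0 -0.029 5;
-3.10 2.76 -0.01 0 0 -0.029 5;
-3.18 2.67 -0.01 0 0 -0.029 5;
-3.26 2.58 -0.01 0 0 -0.029 5;
-3.33 2.48 -0.01 0 0 -0.029 5;
-3.40 2.39 -0.01 0 0 -0.029 5;
-3.47 2.29 -0.01 0 0 -0.029 5;
-3.54 2.18 -0.01 0 0 -0.029 5;
-3.60 2.08 -0.01 0 0 -0.029 5;
-3.66 1.97 -0.01 0 0 -0.029 5;
-3.71 1.87 -0.01 0 0 -0.029 5;
-3.77 1.76 -0.01 0 0 -0.029 5;
-3.82 1.65 -0.01 0 0 -0.029 5;
-3.86 1.54 -0.01 0 0 -0.029 5;
-3.90 1.42 -0.01 0 0 -0.029 5
```

Request:
send_rows(increments="-2.6 3.3 0 0 0 -0.03 5;-2.7 3.2 0 0 0 -0.03 5;-2.8 3.1 0 0 0 -0.03 5;-2.9 3.0 0 0 0 -0.03 5;-2.9 2.9 0 0 0 -0.03 5;-3.0 2.9 0 0 0 -0.03 5;-3.1 2.8 0 0 0 -0.03 5;-3.2 2.7 0 0 0 -0.03 5;-3.3 2.6 0 0 0 -0.03 5;-3.3 2.5 0 0 0 -0.03 5")

```text
clock: 1.15
tool_pos: [0.4006, 0.2196, 0.2391]
tcp_rot: [[-0.037, 0.999, -0.0], [0.999, 0.037, 0.0], [0.0, -0.0, -1.0]]
force: [0.7, -0.1, 0.1]
width: 0.05
```

```bash
python3 plan.py 0.645 -0.113 0.24 108.2 5 10
```

```text
dist 0.4128 dyaw 16.1 per row mm 41.27986577155047 f [ 0.7 -0.1  0.1]
-3.42 2.32 -0.01 0 0 -0.028 5;
-3.48 2.22 -0.01 0 0 -0.028 5;
-3.54 2.12 -0.01 0 0 -0.028 5;
-3.60 2.02 -0.01 0 0 -0.028 5;
-3.65 1.92 -0.01 0 0 -0.028 5;
-3.71 1.82 -0.01 0 0 -0.028 5;
-3.76 1.71 -0.01 0 0 -0.028 5;
-3.80 1.61 -0.01 0 0 -0.028 5;
-3.85 1.50 -0.01 0 0 -0.028 5;
-3.89 1.39 -0.01 0 0 -0.028 5
```

Request:
send_rows(increments="-3.4 2.3 0 0 0 -0.028 5;-3.5 2.2 0 0 0 -0.028 5;-3.5 2.1 0 0 0 -0.028 5;-3.6 2.0 0 0 0 -0.028 5;-3.7 1.9 0 0 0 -0.028 5;-3.7 1.8 0 0 0 -0.028 5;-3.8 1.7 0 0 0 -0.028 5;-3.8 1.6 0 0 0 -0.028 5;-3.7 1.4 0 0 0 -0.028 5;-3.4 1.2 0 0 0 -0.028 5")

```text
clock: 2.15
tool_pos: [0.6387, -0.1089, 0.2386]
tcp_rot: [[-0.311, 0.95, -0.001], [0.95, 0.311, 0.0], [0.0, -0.001, -1.0]]
force: [1.1, -0.0, -0.5]
width: 0.0499
```

Run:
```python
from workcell import monitor, optics, r
import cv2,numpy as np
from h import *
print({k:monitor.state()[k].round(4) for k in ('tool_pos','tcp_rot','joint_pos','joint_vel')})
for n in ["wrist"]:
    m=optics.camera_model(n)
    p,d=optics.camera(n); cv2.imwrite(f"pics/{n}1.png",p); np.savez(f"pics/{n}1.npz",p=p,d=d,**{k:np.array(v) for k,v in m.items()})
```

```text
{'tool_pos': array([ 0.6387, -0.1089,  0.2386]), 'tcp_rot': array([[-3.114e-01,  9.503e-01, -8.000e-04],
       [ 9.503e-01,  3.114e-01,  2.000e-04],
       [ 5.000e-04, -7.000e-04, -1.000e+00]]), 'joint_pos': array([-0.3023,  0.3605,  1.3482, -0.    ,  1.4338, -2.1897]), 'joint_vel': array([-0.3394,  0.5256, -0.6941,  0.0095,  0.1643, -0.6211])}
```

View pics/wrist1.png

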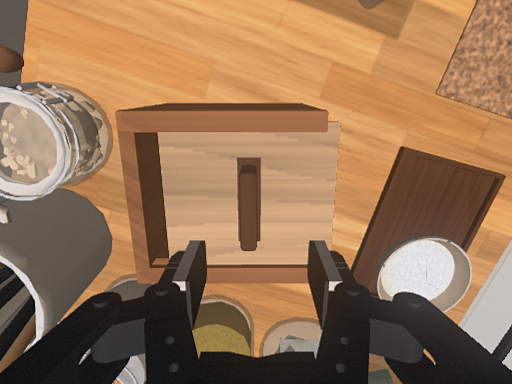

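```bash
cat > snap.py <<'E'
import sys,numpy as np,cv2
from workcell import monitor,optics
def snap(n,tag):
    m=optics.camera_model(n); p,d=optics.camera(n); cv2.imwrite(f"pics/{n}{tag}.png",p)
    np.savez(f"pics/{n}{tag}.npz",p=p,d=d,**{k:np.array(v) for k,v in m.items()})
if __name__=='__main__':
    for n in sys.argv[2:]: snap(n,sys.argv[1])
E
python3 snap.py 2 wrist
python3 - <<'E'
from workcell import monitor
from h import *
D=load("pics/wrist2.npz");P=cloud(D);z=P[...,2]
m=(z>.157)&(z<.175)&(np.arange(384)[:,None]<262)&(abs(P[...,0]-.645)<.06)&(abs(P[...,1]+.113)<.05)
print(m.sum(),cv2.minAreaRect((P[m][:,:2]*1000).astype(np.float32)),np.median(z[m]))
H=cv2.cvtColor(D['p'],cv2.COLOR_BGR2HSV)
m=(z>.127)&(z<.141)&(H[...,2]>150)&(H[...,1]<140)&(abs(P[...,0]-.645)<.1)&(abs(P[...,1]+.113)<.1)
print(m.sum(),cv2.minAreaRect((P[m][:,:2]*1000).astype(np.float32)),np.median(z[m]))
print(monitor.state()['tool_pos'])
E
python3 plan.py 0.6452 -0.1135 0.148 108.1 5 8
```

```text
1309 ((646.5171508789062, -114.86589813232422), (59.041927337646484, 11.438735961914062), 18.379947662353516) 0.1636007426542992
19605 ((644.74462890625, -123.59414672851562), (126.50638580322266, 154.6168975830078), 19.774389266967773) 0.1339109358008612
[ 0.63960309 -0.1113901   0.23812086]
dist 0.0903 dyaw 0.2 per row mm 11.289892263919867 f [0.  0.7 0.4]
-0.05 0.06 1.13 0 0 -0.000 5;
-0.05 0.06 1.13 0 0 -0.000 5;
-0.05 0.06 1.13 0 0 -0.000 5;
-0.05 0.06 1.13 0 0 -0.000 5;
-0.05 0.06 1.13 0 0 -0.000 5;
-0.05 0.06 1.13 0 0 -0.000 5;
-0.05 0.06 1.13 0 0 -0.000 5;
-0.05 0.06 1.13 0 0 -0.000 5
```

Request:
send_rows(increments="-0.2 0.2 1.2 0 0 0 5;-0.2 0.2 1.5 0 0 0 5;-0.1 0.1 1.5 0 0 0 5;0 0 1.5 0 0 0 5;0 0 1.3 0 0 0 5;0 0 1.0 0 0 0 5;0 0 0.6 0 0 0 5;0 0 0.3 0 0 0 5;0 0 0 0 0 0 5;0 0 0 0 0 0 5")

```text
clock: 3.25
tool_pos: [0.6449, -0.1106, 0.1511]
tcp_rot: [[-0.311, 0.95, 0.001], [0.95, 0.311, -0.0], [-0.001, 0.001, -1.0]]
force: [0.3, -0.4, 0.3]
width: 0.0501
```

```bash
python3 snap.py 3 wrist side
```

```text
(no output)
```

View pics/wrist3.png

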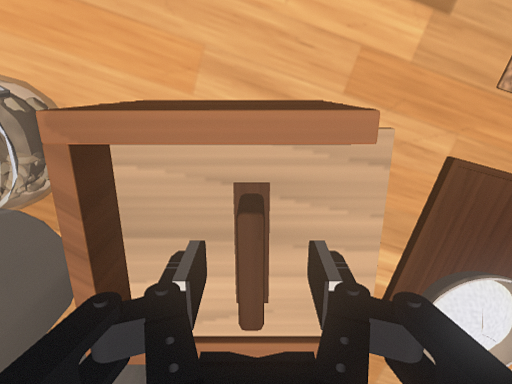

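Request:
send_rows(increments="-0.2 0 0.1 0 0 0 5;-0.1 0 0.1 0 0 0 5;0 0 0.1 0 0 0 4;0 0 0 0 0 0 3;0 0 0 0 0 0 2;0 0 0 0 0 0 0.4;0 0 0 0 0 0 0.4;0 0 0 0 0 0 0.4;0 0 0 0 0 0 0.4;0 0 0 0 0 0 0.4")

```text
clock: 4.35
tool_pos: [0.6454, -0.1132, 0.1474]
tcp_rot: [[-0.311, 0.95, 0.0], [0.95, 0.311, -0.0], [-0.0, 0.0, -1.0]]
force: [0.1, -0.0, 0.4]
width: 0.0107
```

```bash
python3 snap.py 4 wrist; python3 plan.py 0.603 0.0145 0.148 108.1 0.4 20
```

```text
dist 0.1346 dyaw -0.0 per row mm 6.729315528804399 f [-0.4 -0.1  0.4]
0.67 -0.00 -0.00 0 0 0.000 0.4;
0.67 -0.00 -0.00 0 0 0.000 0.4;
0.67 -0.00 -0.00 0 0 0.000 0.4;
0.67 -0.00 -0.00 0 0 0.000 0.4;
0.67 -0.00 -0.00 0 0 0.000 0.4;
0.67 -0.00 -0.00 0 0 0.000 0.4;
0.67 -0.00 -0.00 0 0 0.000 0.4;
0.67 -0.00 -0.00 0 0 0.000 0.4;
0.67 -0.00 -0.00 0 0 0.000 0.4;
0.67 -0.00 -0.00 0 0 0.000 0.4;
0.67 -0.00 -0.00 0 0 0.000 0.4;
0.67 -0.00 -0.00 0 0 0.000 0.4;
0.67 -0.00 -0.00 0 0 0.000 0.4;
0.67 -0.00 -0.00 0 0 0.000 0.4;
0.67 -0.00 -0.00 0 0 0.000 0.4;
0.67 -0.00 -0.00 0 0 0.000 0.4;
0.67 -0.00 -0.00 0 0 0.000 0.4;
0.67 -0.00 -0.00 0 0 0.000 0.4;
0.67 -0.00 -0.00 0 0 0.000 0.4;
0.67 -0.00 -0.00 0 0 0.000 0.4
```

View pics/wrist4.png

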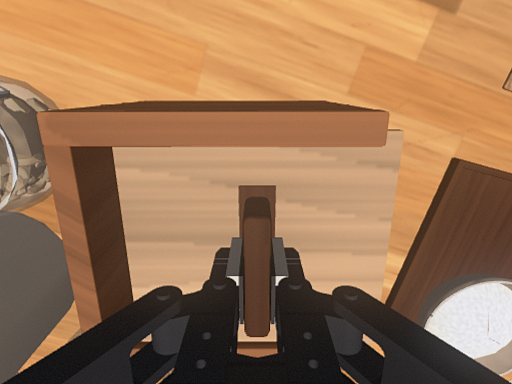

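Request:
send_rows(increments="0.2 0 -0.1 0 0 0 0.4;0.4 0 0 0 0 0 0.4;0.7 0 0 0 0 0 0.4;0.7 0 0 0 0 0 0.4;0.7 0 0 0 0 0 0.4;0.7 0 0 0 0 0 0.4;0.7 0 0 0 0 0 0.4;0.7 0 0 0 0 0 0.4;0.7 0 0 0 0 0 0.4;0.7 0 0 0 0 0 0.4")

```text
clock: 5.4
tool_pos: [0.6259, -0.0537, 0.1483]
tcp_rot: [[-0.311, 0.95, 0.0], [0.95, 0.311, -0.0], [-0.0, 0.0, -1.0]]
force: [-0.2, 0.2, -1.2]
width: 0.0106
```

```bash
python3 snap.py 5 wrist;  python3 plan.py 0.603 0.0145 0.149 108.1 0.4 10|head -2
```

```text
dist 0.0707 dyaw -0.1 per row mm 7.068713815854963 f [-0.3  0.3 -1.5]
0.71 -0.00 -0.01 0 0 0.000 0.4;
```

View pics/wrist5.png

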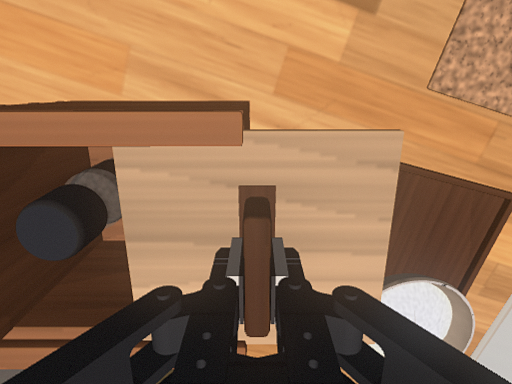

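Request:
send_rows(increments="0.8 0 0 0 0 0 0.4;0.8 0 0 0 0 0 0.4;0.8 0 0 0 0 0 0.4;0.8 0 0 0 0 0 0.4;0.8 0 0 0 0 0 0.4;0.8 0 0 0 0 0 0.4;0.8 0 0 0 0 0 0.4;0.8 0 0 0 0 0 0.4;0.8 0 0 0 0 0 0.4;0.8 0 0 0 0 0 0.4")

```text
clock: 6.45
tool_pos: [0.601, 0.0224, 0.1483]
tcp_rot: [[-0.311, 0.95, -0.0], [0.95, 0.311, 0.0], [0.0, 0.0, -1.0]]
force: [-0.3, 0.3, -1.1]
width: 0.0108
```

```bash
python3 snap.py 6 side wrist; python3 -c "
from workcell import monitor;s=monitor.state();print(s['tool_pos'],s['force'],s['width'])"
```

```text
[0.60074818 0.02291364 0.148236  ] [-0.89317068  0.42212808 -0.25237698] 0.011019293278675473
```

View pics/wrist6.png

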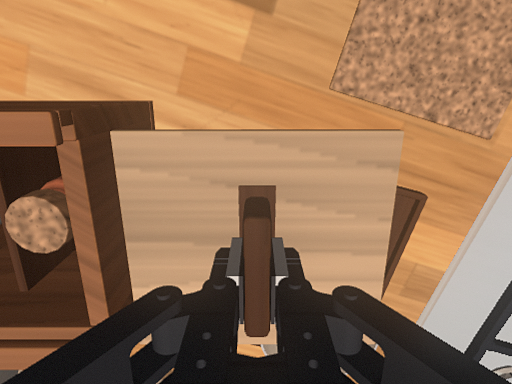

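View pics/side6.png

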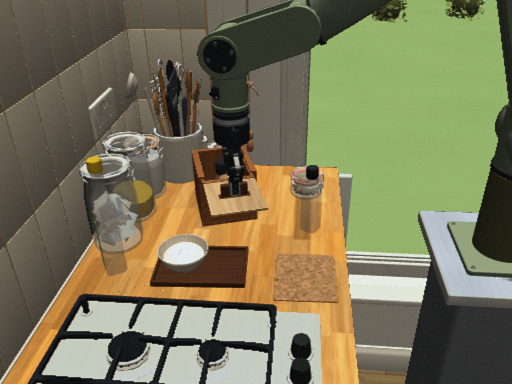

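```bash
python3 plan.py 0.4393 0.128 0.17 92 0.4 9
```

```text
dist 0.1939 dyaw -16.2 per row mm 21.54018077275106 f [-0.9  0.4 -0.3]
1.67 -1.34 -0.24 0 0 0.031 0.4;
1.63 -1.39 -0.24 0 0 0.031 0.4;
1.58 -1.44 -0.24 0 0 0.031 0.4;
1.54 -1.49 -0.24 0 0 0.031 0.4;
1.49 -1.54 -0.24 0 0 0.031 0.4;
1.44 -1.58 -0.24 0 0 0.031 0.4;
1.39 -1.63 -0.24 0 0 0.031 0.4;
1.34 -1.67 -0.24 0 0 0.031 0.4;
1.28 -1.71 -0.24 0 0 0.031 0.4
```

Request:
send_rows(increments="0.3 0 -0.6 0 0 0 0.4;1.2 -1.0 -0.9 0 0 0.03 0.4;1.6 -1.4 -0.6 0 0 0.03 0.4;1.6 -1.4 0 0 0 0.03 0.4;1.6 -1.5 0 0 0 0.03 0.4;1.5 -1.5 0 0 0 0.03 0.4;1.5 -1.6 0 0 0 0.03 0.4;1.4 -1.6 0 0 0 0.03 0.4;1.3 -1.6 0 0 0 0.03 0.4;1.1 -1.4 0 0 0 0.03 0.4")

```text
clock: 7.55
tool_pos: [0.447, 0.1255, 0.1699]
tcp_rot: [[-0.045, 0.999, 0.001], [0.999, 0.045, 0.0], [-0.0, 0.001, -1.0]]
force: [-0.3, -0.1, -0.6]
width: 0.0105
```

```bash
python3 plan.py 0.4393 0.128 0.05 92 0.4 9;python3 snap.py 7 scene
```

```text
dist 0.1202 dyaw -0.6 per row mm 13.355007143542963 f [-0.3 -0.1 -0.6]
0.03 -0.08 1.33 0 0 0.001 0.4;
0.03 -0.08 1.33 0 0 0.001 0.4;
0.03 -0.08 1.33 0 0 0.001 0.4;
0.03 -0.08 1.33 0 0 0.001 0.4;
0.03 -0.08 1.33 0 0 0.001 0.4;
0.03 -0.08 1.33 0 0 0.001 0.4;
0.03 -0.08 1.33 0 0 0.001 0.4;
0.03 -0.08 1.33 0 0 0.001 0.4;
0.03 -0.08 1.33 0 0 0.001 0.4
```

View pics/scene7.png

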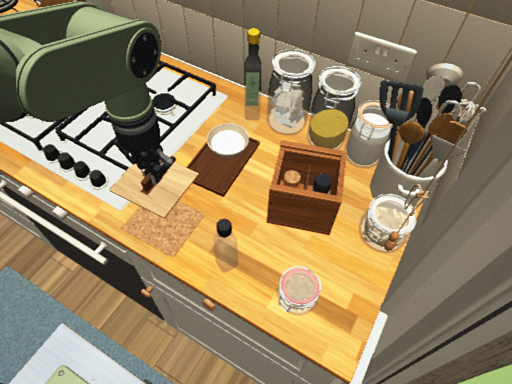

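Request:
send_rows(increments="0 -0.2 1.0 0 0 0 0.4;0 -0.1 1.4 0 0 0 0.4;0 0 1.6 0 0 0 0.4;0 0 1.7 0 0 0 0.4;0 0 1.7 0 0 0 0.4;0 0 1.6 0 0 0 0.4;0 0 1.4 0 0 0 0.4;0 0 1.0 0 0 0 0.4;0 0 0.6 0 0 0 0.4;0 0 0 0 0 0 0.4")

```text
clock: 8.6
tool_pos: [0.4442, 0.1247, 0.0485]
tcp_rot: [[-0.046, 0.999, -0.002], [0.999, 0.046, -0.0], [-0.0, -0.002, -1.0]]
force: [-0.3, 0.2, -1.4]
width: 0.0111
```

```bash
python3 plan.py 0.4393 0.128 0.025 92 0.4 9|head -2;python3 snap.py 8 scene side
python3 - <<'E'
from h import *
for n in ("scene","side"):
    D=load(f"pics/{n}8.npz");P=cloud(D);H=cv2.cvtColor(D['p'],cv2.COLOR_BGR2HSV);z=P[...,2]
    m=(abs(P[...,0]-.44)<.1)&(abs(P[...,1]-.128)<.1)&(z>.022)&(z<.055)&(H[...,1]<135)&(H[...,2]>150)
    q=P[m]; A=np.c_[q[:,:2],np.ones(len(q))]; c=np.linalg.lstsq(A,q[:,2],rcond=None)[0]
    print(n,cv2.minAreaRect((q[:,:2]*1000).astype(np.float32)),'z',np.median(q[:,2]),c[:2])
E
```

```text
dist 0.0242 dyaw -0.6 per row mm 2.6878928315206867 f [-0.3  0.2 -1.4]
0.04 -0.05 0.26 0 0 0.001 0.4;
scene ((444.41473388671875, 123.0505599975586), (123.13520050048828, 136.26324462890625), 2.145139694213867) z 0.03550494817480343 [-0.00148538 -0.00078235]
side ((444.83489990234375, 125.71139526367188), (121.91492462158203, 140.55264282226562), 3.444432258605957) z 0.0356043546702241 [0.00012738 0.00074793]
```

Request:
send_rows(increments="0.1 -0.2 0.5 0 0 0 0.4;0.1 -0.2 0.5 0 0 0 0.4;0.1 -0.1 0.5 0 0 0 0.4;0 0 0.3 0 0 0 0.4;0 0 0.2 0 0 0 0.4;0 0 0.1 0 0 0 0.4;0 0 0.1 0 0 0 0.4;0 0 0.1 0 0 0 0.4;0 0 0 0 0 0 0.4;0 0 0 0 0 0 0.4")

```text
clock: 9.7
tool_pos: [0.4395, 0.1278, 0.0264]
tcp_rot: [[-0.046, 0.999, 0.0], [0.999, 0.046, 0.0], [0.0, 0.0, -1.0]]
force: [-0.4, 0.4, 0.2]
width: 0.0111
```

```bash
python3 -c "
from workcell import monitor;s=monitor.state();print(s['tool_pos'],s['force'],s['width'])"
```

```text
[0.43950209 0.12784862 0.02636064] [-0.43090027  0.39386382  0.17912995] 0.011056143863657294
```

Request:
send_rows(increments="0 0 0.1 0 0 0 0.4;0 0 0.1 0 0 0 0.4;0 0 0 0 0 0 0.4;0 0 0 0 0 0 0.4;0 0 0 0 0 0 1.6;0 0 0 0 0 0 2;0 0 0 0 0 0 2.5;0 0 0 0 0 0 3;0 0 0 0 0 0 3;0 0 0 0 0 0 3")

```text
clock: 10.7
tool_pos: [0.4394, 0.1278, 0.0243]
tcp_rot: [[-0.046, 0.999, 0.0], [0.999, 0.046, -0.0], [-0.0, 0.0, -1.0]]
force: [-0.2, -0.3, -0.2]
width: 0.0298
```

Request:
send_rows(increments="0 0 -0.3 0 0 0 3;0 0 -0.6 0 0 0 3;0 0 -1.2 0 0 0 3;0 0 -2 0 0 0 3;0 0 -3 0 0 0 3;0 0 -4 0 0 0 4;0 0 -4 0 0 0 5;0 0 -4 0 0 0 5;0 0 -3 0 0 0 6;0 0 -2 0 0 0 6")

```text
clock: 11.7
tool_pos: [0.4404, 0.128, 0.2697]
tcp_rot: [[-0.046, 0.999, 0.006], [0.999, 0.046, 0.001], [0.0, 0.006, -1.0]]
force: [0.3, -0.2, -0.9]
width: 0.0599
```

```bash
python3 snap.py 9 scene side
python3 - <<'E'
from h import *
for n in ("scene","side"):
    D=load(f"pics/{n}9.npz");P=cloud(D);H=cv2.cvtColor(D['p'],cv2.COLOR_BGR2HSV);z=P[...,2]
    m=(abs(P[...,0]-.44)<.1)&(abs(P[...,1]-.128)<.1)&(z>.004)&(z<.05)&(H[...,1]<130)&(H[...,2]>150)
    q=P[m]; A=np.c_[q[:,:2],np.ones(len(q))]; c=np.linalg.lstsq(A,q[:,2],rcond=None)[0]
    print(n,cv2.minAreaRect((q[:,:2]*1000).astype(np.float32)),'z',np.median(q[:,2]),c[:2])
    # grinder cap / jar top
    m=(abs(P[...,0]-.65)<.09)&(abs(P[...,1]+.13)<.09)&(z>.115)&(z<.13)&(H[...,2]<70)
    q=P[m]; print('cap',len(q),cv2.minEnclosingCircle((q[:,:2]*1000).astype(np.float32)) if len(q) else 0)
    print([P[r,c].round(3) for c,r in ((323,180),(323,176),(292,178))] if n=='scene' else '')
E
python3 - <<'E'
import cv2
p=cv2.imread('pics/scene9.png');cv2.imwrite('pics/s9z.png',cv2.resize(p[110:270,100:360],None,fx=3,fy=3))
E
```

```text
scene ((440.8044738769531, 125.37669372558594), (124.86798095703125, 140.271240234375), 2.4458839893341064) z 0.01132707869170746 [-0.00234258 -0.00062534]
cap 235 ((664.7101440429688, -145.99990844726562), 65.65716552734375)
[array([ 0.658, -0.166,  0.121]), array([ 0.665, -0.162,  0.125]), array([ 0.634, -0.103,  0.111])]
side ((440.8816833496094, 131.77926635742188), (123.71002960205078, 146.2376708984375), 2.5785629749298096) z 0.010782885847932466 [-0.00087021  0.00055918]
cap 381 ((652.28076171875, -126.5451889038086), 100.39788818359375)
```

View pics/s9z.png

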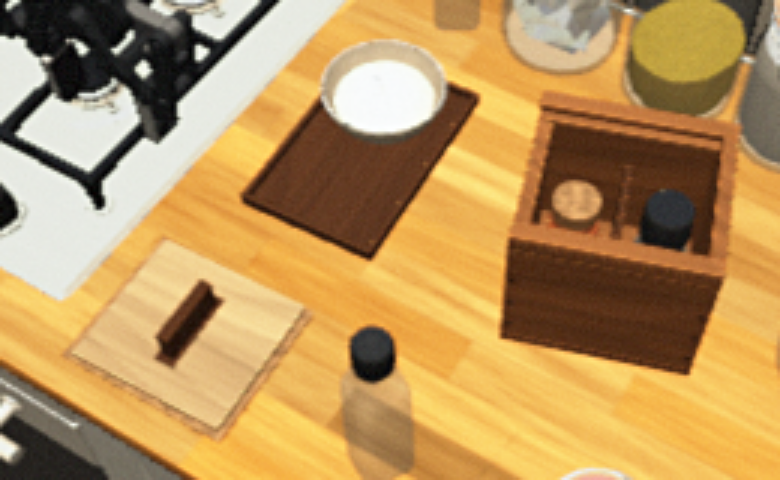

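```bash
python3 plan.py 0.663 -0.161 0.26 18.2 6 10
```

```text
dist 0.3642 dyaw -74.5 per row mm 36.422485100931695 f [ 0.4  0.2 -0.8]
-2.99 2.08 0.10 0 0 0.130 6;
-2.70 2.45 0.10 0 0 0.130 6;
-2.36 2.78 0.10 0 0 0.130 6;
-1.98 3.06 0.10 0 0 0.130 6;
-1.56 3.29 0.10 0 0 0.130 6;
-1.12 3.46 0.10 0 0 0.130 6;
-0.67 3.58 0.10 0 0 0.130 6;
-0.20 3.64 0.10 0 0 0.130 6;
0.28 3.63 0.10 0 0 0.130 6;
0.74 3.56 0.10 0 0 0.130 6
```

Request:
send_rows(increments="-3.0 2.1 0.1 0 0 0.13 6;-2.7 2.45 0.1 0 0 0.13 6;-2.4 2.8 0.1 0 0 0.13 6;-2.0 3.1 0.1 0 0 0.13 6;-1.6 3.3 0.1 0 0 0.13 6;-1.1 3.5 0.1 0 0 0.13 6;-0.7 3.6 0.1 0 0 0.13 6;-0.2 3.6 0.1 0 0 0.13 6;0.3 3.5 0.1 0 0 0.13 6;0.7 3.2 0.1 0 0 0.13 6")

```text
clock: 12.8
tool_pos: [0.6588, -0.1597, 0.2533]
tcp_rot: [[0.952, 0.306, -0.003], [0.306, -0.952, 0.001], [-0.002, -0.002, -1.0]]
force: [0.4, 0.2, 0.1]
width: 0.0599
```

Request:
send_rows(increments="0 0 0 0 0 0 6;0 0 0 0 0 0 6;0 0 0 0 0 0 6;0 0 0 0 0 0 6;0 0 0 0 0 0 6;0 0 0 0 0 0 6;0 0 0 0 0 0 6;0 0 0 0 0 0 6;0 0 0 0 0 0 6;0 0 0 0 0 0 6")

```text
clock: 13.8
tool_pos: [0.6589, -0.1585, 0.2553]
tcp_rot: [[0.95, 0.312, -0.0], [0.312, -0.95, 0.0], [-0.0, -0.0, -1.0]]
force: [-0.5, 0.5, -0.1]
width: 0.0601
```

```bash
python3 snap.py 10 wrist
```

```text
(no output)
```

View pics/wrist10.png

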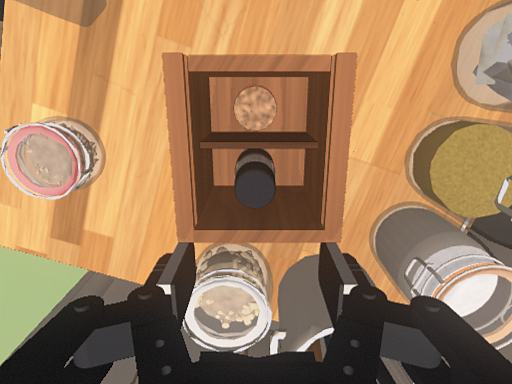

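```bash
python3 - <<'E'
from h import *
D=load("pics/wrist10.npz");P=cloud(D);z=P[...,2]
m=(z>.118)&(z<.13)&(abs(P[...,0]-.663)<.04)&(abs(P[...,1]+.161)<.04)
k,l,st,_=cv2.connectedComponentsWithStats(m.astype(np.uint8)); m=l==(1+st[1:,4].argmax())
q=P[m];print(m.sum(),np.median(z[m]),cv2.minEnclosingCircle((q[:,:2]*1000).astype(np.float32)),q[:,:2].mean(0))
v,u=np.nonzero(m);print(cv2.minEnclosingCircle(np.c_[u,v].astype(np.float32)))
rim=(z>.14)&(z<.148)&(abs(P[...,0]-.65)<.12)&(abs(P[...,1]+.13)<.12)&(np.arange(384)[:,None]<245)
k,l,st,_=cv2.connectedComponentsWithStats(rim.astype(np.uint8)); rim=l==(1+st[1:,4].argmax())
print('rim',cv2.minAreaRect((P[rim][:,:2]*1000).astype(np.float32)))
E
python3 plan.py 0.664 -0.161 0.104 18.1 6 10 | head -2
```

```text
1310 0.12365414264521063 ((659.6190795898438, -164.70059204101562), 18.64548110961914) [ 0.6594454  -0.16346558]
((254.42630004882812, 187.4783935546875), 20.72774887084961)
rim ((652.6787719726562, -131.41812133789062), (140.4799041748047, 149.17779541015625), 18.208703994750977)
dist 0.1513 dyaw -0.1 per row mm 15.133786577584434 f [ 0.6 -0.   0.4]
0.04 0.04 1.51 0 0 0.000 6;
```

Request:
send_rows(increments="0 0.3 0.8 0 0 0 6;-0.1 0.2 1.2 0 0 0 6;0 0 1.5 0 0 0 6;0 0 1.5 0 0 0 6;0 0 1.5 0 0 0 6;0 0 1.3 0 0 0 6;0 0 1.0 0 0 0 6;0 0 0.7 0 0 0 6;0 0 0 0 0 0 6;0 0 0 0 0 0 6")

```text
clock: 14.85
tool_pos: [0.6599, -0.1637, 0.1607]
tcp_rot: [[0.95, 0.312, 0.001], [0.312, -0.95, -0.0], [0.001, 0.001, -1.0]]
force: [-0.7, -0.2, -0.3]
width: 0.0603
```

```bash
python3 snap.py 11 wrist
```

```text
(no output)
```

View pics/wrist11.png

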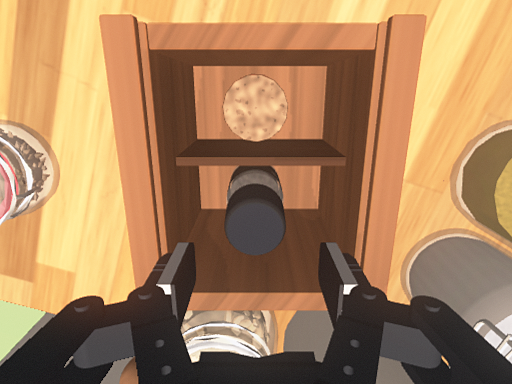

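Request:
send_rows(increments="0 0 0.5 0 0 0 6;0 0 0.8 0 0 0 6;0 0 0.9 0 0 0 6;0 0 0.9 0 0 0 6;0 0 0.9 0 0 0 6;0 0 0.8 0 0 0 6;0 0 0.5 0 0 0 6;0 0 0.3 0 0 0 6;0 0 0 0 0 0 6;0 0 0 0 0 0 6")

```text
clock: 15.9
tool_pos: [0.6599, -0.1637, 0.1046]
tcp_rot: [[0.95, 0.312, 0.001], [0.312, -0.95, -0.0], [0.001, 0.001, -1.0]]
force: [-0.1, -0.3, 1.0]
width: 0.0599
```

```bash
python3 snap.py 12 wrist
```

```text
(no output)
```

View pics/wrist12.png

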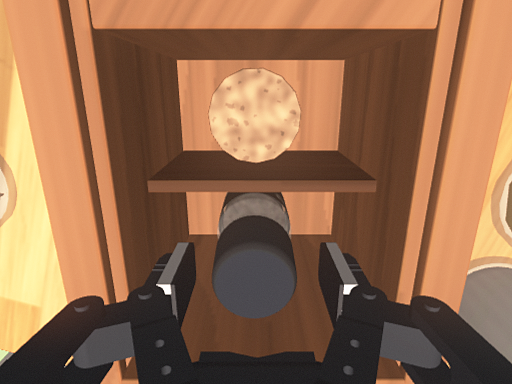

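Request:
send_rows(increments="0 0 0 0 0 0 5;0 0 0 0 0 0 4.5;0 0 0 0 0 0 4;0 0 0 0 0 0 3.3;0 0 0 0 0 0 3.3;0 0 0 0 0 0 3.3;0 0 0 0 0 0 3.3;0 0 0 0 0 0 3.3;0 0 0 0 0 0 3.3;0 0 0 0 0 0 3.3")

```text
clock: 16.95
tool_pos: [0.6596, -0.1637, 0.1045]
tcp_rot: [[0.95, 0.312, 0.0], [0.312, -0.95, -0.0], [0.0, 0.0, -1.0]]
force: [-0.8, -1.2, 1.9]
width: 0.0373
```

```bash
python3 snap.py 13 wrist
```

```text
(no output)
```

View pics/wrist13.png

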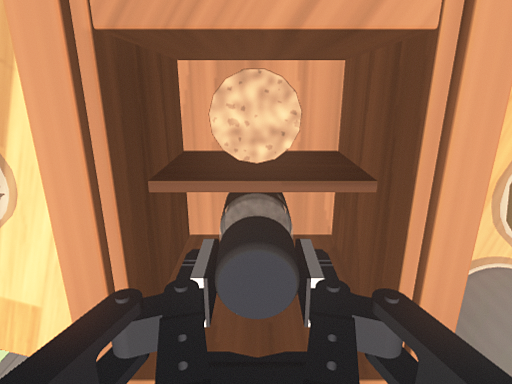

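Request:
send_rows(increments="0 0 -0.3 0 0 0 3;0 0 -0.8 0 0 0 3;0 0 -1.4 0 0 0 3;0 0 -2 0 0 0 3;0 0 -2.4 0 0 0 3;0 0 -2.6 0 0 0 3;0 0 -2.6 0 0 0 3;0 0 -2.4 0 0 0 3;0 0 -1.6 0 0 0 3;0 0 -0.8 0 0 0 3")

```text
clock: 18.0
tool_pos: [0.6604, -0.1638, 0.2765]
tcp_rot: [[0.95, 0.312, 0.004], [0.312, -0.95, -0.001], [0.003, 0.003, -1.0]]
force: [-0.2, -0.3, -1.2]
width: 0.0371
```

```bash
python3 snap.py 14 side scene; python3 plan.py 0.609 0.1115 0.27 18.1 3 15|head -3
```

```text
dist 0.28 dyaw -0.1 per row mm 18.667615896807572 f [-1.5  0.4 -0.6]
0.25 -1.85 0.03 0 0 0.000 3;
0.25 -1.85 0.03 0 0 0.000 3;
```

View pics/side14.png

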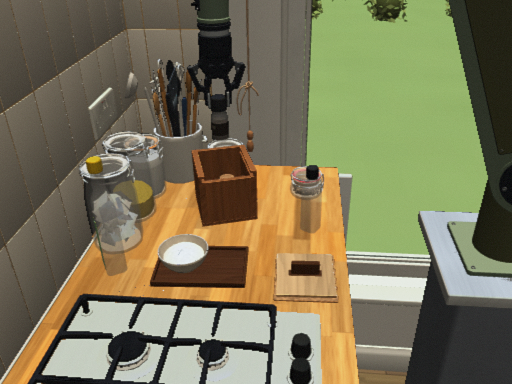

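Request:
send_rows(increments="0.1 -0.7 0 0 0 0 3;0.2 -1.4 0 0 0 0 3;0.3 -2.2 0 0 0 0 3;0.4 -3 0 0 0 0 3;0.4 -3.5 0 0 0 0 3;0.5 -3.8 0 0 0 0 3;0.5 -3.8 0 0 0 0 3;0.5 -3.6 0 0 0 0 3;0.5 -3 0 0 0 0 3;0.3 -2 0 0 0 0 3")

```text
clock: 19.1
tool_pos: [0.6084, 0.1089, 0.2726]
tcp_rot: [[0.949, 0.315, -0.002], [0.315, -0.949, 0.001], [-0.001, -0.002, -1.0]]
force: [-0.5, -0.6, -0.1]
width: 0.0373
```

```bash
python3 plan.py 0.609 0.1115 0.15 18.1 3 10|head -3
```

```text
dist 0.1226 dyaw -0.3 per row mm 12.263211262776531 f [-0.5 -0.6 -0.1]
0.01 -0.02 1.23 0 0 0.000 3;
0.01 -0.02 1.23 0 0 0.000 3;
```

Request:
send_rows(increments="0 0 0.6 0 0 0 3;0 0 1.2 0 0 0 3;0 0 1.8 0 0 0 3;0 0 2.2 0 0 0 3;0 0 2.4 0 0 0 3;0 0 2.4 0 0 0 3;0 0 2.0 0 0 0 3;0 0 1.4 0 0 0 3;0 0 0.8 0 0 0 3;0 0 0 0 0 0 3")

```text
clock: 20.1
tool_pos: [0.6095, 0.1041, 0.1236]
tcp_rot: [[0.95, 0.311, -0.003], [0.311, -0.95, -0.0], [-0.003, -0.001, -1.0]]
force: [-0.2, 1.0, -0.8]
width: 0.0375
```

```bash
python3 plan.py 0.609 0.1115 0.0985 18.1 3 10|head -3; python3 snap.py 15 side scene wrist;python3 - <<'E'
import cv2,numpy as np
a=cv2.resize(cv2.imread('pics/side15.png')[150:320,120:320],None,fx=2,fy=2)
b=cv2.resize(cv2.imread('pics/scene15.png')[90:260,140:340],None,fx=2,fy=2)
cv2.imwrite('pics/c15.png',np.hstack([a,b]))
E
```

```text
dist 0.0262 dyaw -0.0 per row mm 2.6164913167170747 f [-0.2  1.  -0.8]
0.02 -0.07 0.25 0 0 0.000 3;
0.02 -0.07 0.25 0 0 0.000 3;
```

View pics/c15.png

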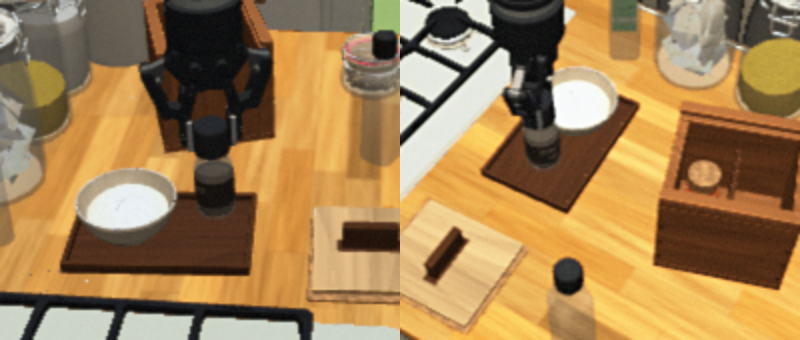

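Request:
send_rows(increments="0.1 -0.3 0.4 0 0 0 3;0.1 -0.3 0.5 0 0 0 3;0 -0.1 0.5 0 0 0 3;0 0 0.4 0 0 0 3;0 0 0.2 0 0 0 3;0 0 0.1 0 0 0 3;0 0 0.1 0 0 0 3;0 0 0.1 0 0 0 3;0 0 0 0 0 0 3;0 0 0 0 0 0 3")

```text
clock: 21.25
tool_pos: [0.6104, 0.1118, 0.1024]
tcp_rot: [[0.95, 0.312, 0.0], [0.312, -0.95, 0.0], [0.0, 0.0, -1.0]]
force: [1.2, 0.9, -1.6]
width: 0.0373
```

```bash
python3 -c "
from workcell import monitor;s=monitor.state();print(s['tool_pos'],s['force'],s['width'])"
```

```text
[0.61035602 0.11175815 0.10242336] [ 1.21619259  0.87410854 -1.57981254] 0.03732704544582284
```

Request:
send_rows(increments="0 0 0.1 0 0 0 3;0 0 0.1 0 0 0 3;0 0 0.05 0 0 0 3;0 0 0.05 0 0 0 3;0 0 0.05 0 0 0 3;0 0 0 0 0 0 3;0 0 0 0 0 0 3;0 0 0 0 0 0 3;0 0 0 0 0 0 3;0 0 0 0 0 0 3")

```text
clock: 22.25
tool_pos: [0.6103, 0.1118, 0.0988]
tcp_rot: [[0.95, 0.312, 0.0], [0.312, -0.95, 0.0], [0.0, 0.0, -1.0]]
force: [0.7, 0.7, -1.2]
width: 0.037
```

```bash
python3 -c "
from workcell import monitor
for i in range(1):
  s=monitor.state();print(s['tool_pos'],s['force'],s['width'])"; python3 snap.py 16 side; python3 -c "
import cv2
cv2.imwrite('pics/c16.png',cv2.resize(cv2.imread('pics/side16.png')[150:320,120:320],None,fx=4,fy=4,interpolation=2)[:600])"
```

```text
[0.61026537 0.11178562 0.09880877] [ 0.6783713   0.6767389  -1.19886517] 0.03697746718074314
```

View pics/c16.png

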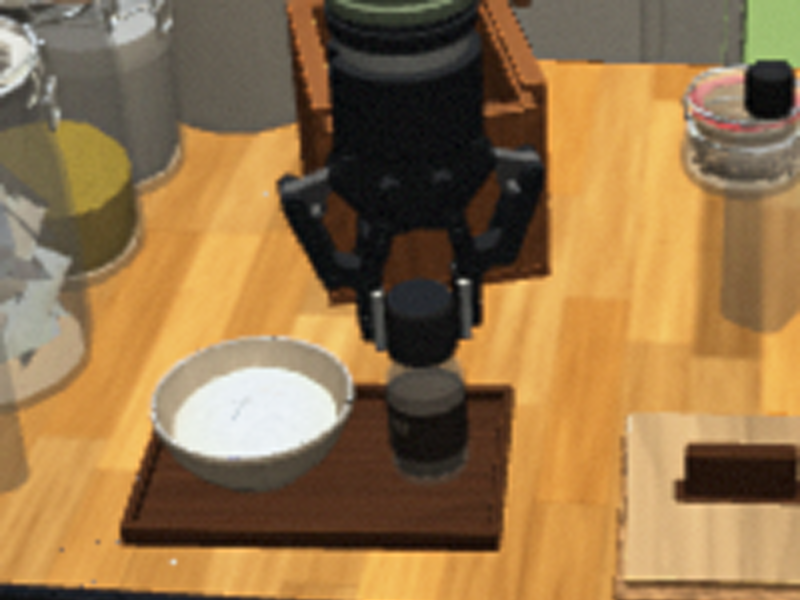

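Request:
send_rows(increments="0 0 0.05 0 0 0 3;0 0 0.05 0 0 0 3;0 0 0 0 0 0 3;0 0 0 0 0 0 3;0 0 0 0 0 0 3;0 0 0 0 0 0 3;0 0 0 0 0 0 3;0 0 0 0 0 0 3;0 0 0 0 0 0 3;0 0 0 0 0 0 3")

```text
clock: 23.3
tool_pos: [0.6104, 0.1117, 0.0984]
tcp_rot: [[0.95, 0.312, 0.0], [0.312, -0.95, -0.0], [0.0, 0.0, -1.0]]
force: [-2.7, 0.1, 5.7]
width: 0.0374
```

Request:
send_rows(increments="0 0 -0.05 0 0 0 3;0 0 0 0 0 0 3;0 0 0 0 0 0 4;0 0 0 0 0 0 4.5;0 0 0 0 0 0 5;0 0 0 0 0 0 5.5;0 0 0 0 0 0 6;0 0 0 0 0 0 6;0 0 0 0 0 0 6;0 0 0 0 0 0 6")

```text
clock: 24.3
tool_pos: [0.6103, 0.1118, 0.0983]
tcp_rot: [[0.95, 0.312, 0.0], [0.312, -0.95, 0.0], [0.0, -0.0, -1.0]]
force: [0.3, 0.8, -0.7]
width: 0.0598
```

```bash
python3 snap.py 17 wrist
```

```text
(no output)
```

View pics/wrist17.png

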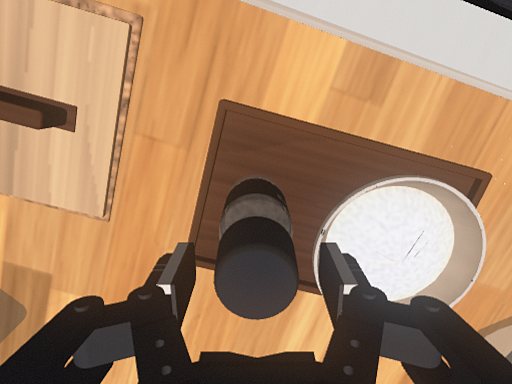

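Fingers are clear of the cap on both sides (cap cols 215–297; fingers at about 193 and 322). Retreat straight up.

Request:
send_rows(increments="0 0 -0.3 0 0 0 6;0 0 -0.8 0 0 0 6;0 0 -1.5 0 0 0 6;0 0 -2 0 0 0 6;0 0 -2.5 0 0 0 6;0 0 -2.5 0 0 0 6;0 0 -2.5 0 0 0 6;0 0 -2 0 0 0 6;0 0 -1 0 0 0 6;0 0 0 0 0 0 6")

```text
clock: 25.35
tool_pos: [0.6116, 0.1119, 0.2525]
tcp_rot: [[0.95, 0.312, 0.006], [0.312, -0.95, 0.0], [0.005, 0.001, -1.0]]
force: [-0.2, 0.2, 0.4]
width: 0.06
```

```bash
python3 snap.py 18 scene side wrist
python3 - <<'E'
from h import *
t=np.radians(3.2);tc=np.array([.666,.1145])
for n in ("scene","side","wrist"):
    D=load(f"pics/{n}18.npz");P=cloud(D);z=P[...,2];H=cv2.cvtColor(D['p'],cv2.COLOR_BGR2HSV)
    m=(z>.112)&(z<.124)&(abs(P[...,0]-.61)<.04)&(abs(P[...,1]-.112)<.04)&(H[...,2]<90)
    if m.sum()>5:
        (c,r)=cv2.minEnclosingCircle((P[m][:,:2]*1000).astype(np.float32)); d=np.array(c)/1000-tc
        print(n,m.sum(),np.median(z[m]),c,r,'tray frame',d@[np.cos(t),np.sin(t)],d@[-np.sin(t),np.cos(t)])
    b=(z>.145)&(z<.2)&(x:=abs(P[...,0]-.43)<.05)&(abs(P[...,1]+.05)<.07)
    if b.sum()>5: print('bottle',P[b].mean(0))
a=cv2.resize(cv2.imread('pics/side18.png')[100:320,100:350],(400,352));b=cv2.resize(cv2.imread('pics/scene18.png')[100:320,100:350],(400,352))
cv2.imwrite('pics/c18.png',np.hstack([a,b]))
E
```

```text
scene 140 0.11749406647824251 (607.1529541015625, 108.97611999511719) 17.563112258911133 tray frame -0.05906364077196234 -0.002230336306872186
bottle [ 0.42622094 -0.06018229  0.16539469]
side 157 0.11720969509149615 (609.6174926757812, 113.45502471923828) 18.721805572509766 tray frame -0.05635292579214193 0.002104010496250959
bottle [ 0.43056129 -0.04757832  0.16069149]
wrist 1338 0.11770738759962213 (611.1229858398438, 110.63053131103516) 18.478408813476562 tray frame -0.05500744751983382 -0.0008001177548372198
bottle [ 0.44146824 -0.05012065  0.15570984]
```

View pics/c18.png

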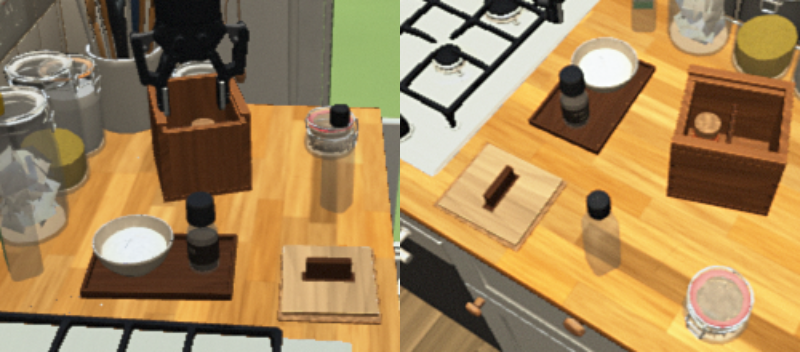

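Everything stands as required and the gripper is clear, so I'm handing in.

```bash
python3 -c "
from workcell import r,monitor
print(r.hand_in()); print(monitor.state()['clock'])"
```

```text
the job is handed in; nothing more can be done
None
the job is handed in; nothing more can be done
```

I slid the lid out along its grooves and laid it flat on the cork mat, pull upwards. Then I lifted the pepper grinder out of the box and stood it on the tray in front of the salt bowl. I handed the job in at about 25.5 s; no verdict came back.

**Last checks:**
- **Lid:** it lies flat, within about 5 mm of the mat's centre. I measured this just after release; in the final pictures it looked unchanged.
- **Grinder:** it stands upright, 55 to 59 mm from the tray's centre towards -x and within 3 mm of its centre line. The limits are 30 to 85 mm and 45 mm. Its top is at the expected height, and the fingers were clear of it.
- **Other things:** the spice jar is still in its compartment. The bottle, small jar and salt bowl look unmoved.
- **Drops:** nothing was dropped, as far as I saw.

**Disagreements:** the two fixed cameras usually differed by 3 to 6 mm in world y. The rough final bottle check spread up to 15 mm between cameras, because each one sees a different side of the cap. Both spreads are inside the tolerances. No check failed.

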